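Discard two sample tubes into the narrow-necked jar

TASK

Two long sample tubes and one short vial stand in the small rack. Throw the two long tubes away: drop them one after the other through the narrow neck of the discard jar, so that both lie inside it, and leave the short vial standing in the rack.

Things in the scene. Friction and masses are not known exactly. Their poses are not given: they have to be found in the camera images.
- tube_a_mid (a point): First long sample tube, 74 mm, upright in a hole of the rack, cap up; 12 g. Point: its centre, half-way up (z towards the cap). Glass 12 mm across; cap 16 mm across, from 21 to 37 mm above the point. The rack's top is 13 mm below the point; the tube comes out when lifted 24 mm straight up. Grip it by the cap, the fingers closing square to the rack's row of holes, clear of its neighbours.
- tube_b_mid (a point): Second long sample tube, same as the first.
- vial_mid (a point): Short vial with a cap like the tubes' (16 mm across) but only 44 mm long; it stays in the rack. Point: its centre, half-way up. The rack is a fixed grey block, 60 x 160 mm and 30 mm high, with three holes 50 mm apart in a row along its long side, 24 mm deep, 1 mm play round a tube; the tubes and the vial stand in them in any order, so the three points give the row's line.
- jar_mouth (a point): Centre of the open mouth, at rim level, of the white plastic discard jar: 135 mm high, body 104 mm across, sloping shoulder, straight neck 25 mm high, 54 mm outside and 46 mm inside diameter. Inside, the body is 96 mm wide and the floor 130 mm below the mouth, rising to a 20 mm cone in the middle on which a dropped tube falls over. It stands upright, fixed, on the sink's draining board; z points up.

How it is judged:
By the outcome, as a careful person would: the job done as asked, in the order asked, and still so for the second after the job is handed in, with the robot touching nothing.
It also fails if it takes over 64 s, if anything falls off the work surface, if the arm or the gripper's body presses on something with over 40 N, if the wrist force passes 120 N, or if a joint passes its speed limit or range.

ROBOT

A 7-joint arm with a two-finger parallel gripper is mounted at the origin on a cart in front of the work surface, level with it; the furniture and walls round the work are solid. World frame = base frame: x ahead of the robot, y to its left, z up, the work surface at z = 0. Lengths are in m, angles in rad, forces in N, time in s.
With the tool pointing down it reaches from about 0.35 to 0.9 m from the base axis. Payload 8.1 kg.
Tool frame: the origin (TCP) lies at the very end of the fingers, on their centre line; the grasp point (between the pads) lies 19 mm behind it; z points along the fingers, y is the line along which they close (so a half turn about z gives the same grasp; the last joint's range is limited). The gripper opens to 92 mm and grips with 3 to 60 N. Pads are 19 mm wide; open, the fingers measure 130 mm over their backs; the gripper's body (75 mm by 190 mm) begins 47 mm behind the grasp point.
Start: joints at [1.042, 0.434, 0.025, 1.573, -0.012, 1.134, -0.075], TCP at [0.258, -0.569, 0.195] pointing down, gripper open.
Joint ranges: [-2.62, 2.62], [-0.44, 2.09], [-1.27, 1.32], [0.08, 2.57], [-1.32, 4.46], [0.12, 2], [-2.74, 2.74]. Speed limits (rad/s): [2.22, 2.22, 3.01, 3.01, 3.14, 3.14, 3.14].

INTERFACE

Orientations are given as a rotation vector (axis times angle).
In Python, from cell import arm gives the robot as it stands.
- The arm moves only by the tool jog_arm, never from a script. Its argument "rows" is a list of rows, each a list of 3 entries, a list of its own where there are three numbers: the shift along the world's x, y, z in cm, then the turn, a rotation vector about the world's x, y, z in degrees, then the opening, from 0 (shut) to 1 (fully open). A call has 1 to 8 rows; each row is the pose to reach, as a shift and turn from the pose commanded when the call began; what a row does not reach only later rows make up. A row lasts 1/8 s, in which the tool goes at most 62.5 mm and 10.7 degrees, less where a joint would pass 70% of its speed; a pose out of reach is approached as far as the arm can. A call with a gripper value outside its range is refused whole. The fingers move at their own pace and stop on an object; "newtons" is the grip in N (left out, the last holds). Time passes only in rows, so rows that repeat a pose let the fingers close. It gives the time, the measured TCP pose, the force, the opening and the grip force at its end, in the units of the state.
- arm.observe(): the state, without advancing time (a new reading comes with each control period).
- arm.get_image(name): name is "scene" or "top"; returns a dict with "img" (420x560x3 uint8, red, green, blue), "depth" (420x560 float32, m along the optical axis (not along the pixel's ray), 0 where there is no reading), "fx", "fy", "cx", "cy" (pixels), "rvec" (rotation vector, rad) and "tvec" (3), from world to camera coordinates, as OpenCV has them. Camera axes: x right, y down, z forward; pixel columns grow to the right and rows downward; lengths in m; the calibration is good to about 2 mm. A picture is of the moment at which its call begins.
- arm.sign_off(): hands the job in; it is judged then, once.
The state is a dict: "clock": time; "joints": joint angles; "dq": joint speeds; "joint_efforts": joint torques, N m; "position": TCP position; "ee_rot": TCP orientation; "force": force on the tool from outside, world axes, zero at the start; "ft_torque": the same for the moment, N m; "width": opening from 0.0 (shut) to 1.0 (fully open); "gripper_force": force on a finger pad.
Only numpy, scipy, OpenCV 4.12 (cv2) and the standard library are available. Lean on these libraries where they do the work, as an engineer would, in place of code of your own. Each camera call takes 0.05 s, during which the arm holds its last target. There are 200 camera calls.

## Working session

There is one attempt and no reset: what is moved stays moved. The work goes in short steps, Python scripts to look and compute and a tool call to move; the robot and the scene stay as the last step left them, time stands still between calls to the robot, and variables do not carry over. Pictures are saved under pics/ and viewed, at most 10 in all, crops included, and the job is handed in when it is done.

Besides the shell and the picture viewer there is one more tool, called after "Emit:" by a JSON object that holds its "name" and its "arguments". jog_arm: Moves the arm, as the interface text tells. Its arguments: {"type":"object","properties":{"rows":{"type":"array","items":{"type":"array"}},"newtons":{"type":"number"}},"required":["rows"]}

```bash
mkdir -p pics; cat > h.py <<'E'
import numpy as np,cv2
from cell import arm
def shot(n,f):
    d=arm.get_image(n); cv2.imwrite('pics/%s.png'%f,d['img'][:,:,::-1]); np.save('pics/%s.npy'%f,d,allow_pickle=True); return d
def load(f): return np.load('pics/%s.npy'%f,allow_pickle=True).item()
def back(d,u,v,z=None):
    R=cv2.Rodrigues(np.array(d['rvec'],float))[0]; t=np.array(d['tvec'],float).ravel()
    r=R.T@np.array([(u-d['cx'])/d['fx'],(v-d['cy'])/d['fy'],1]); c=-R.T@t
    if z is None: return c+r*d['depth'][int(round(v)),int(round(u))]
    return c+r*(z-c[2])/r[2]
def tri(d1,p1,d2,p2):
    A=[];b=[]
    M=np.zeros((3,3));w=np.zeros(3)
    for d,(u,v) in((d1,p1),(d2,p2)):
        R=cv2.Rodrigues(np.array(d['rvec'],float))[0];c=-R.T@np.array(d['tvec'],float).ravel()
        r=R.T@np.array([(u-d['cx'])/d['fx'],(v-d['cy'])/d['fy'],1]);r/=np.linalg.norm(r)
        P=np.eye(3)-np.outer(r,r);M+=P;w+=P@c
    return np.linalg.solve(M,w)
E
python3 - <<'E'
from h import *
for n in('scene','top'):
    d=shot(n,n+'0');R=cv2.Rodrigues(np.array(d['rvec'],float))[0];print(n,d['fx'],-R.T@np.array(d['tvec']).ravel(),R[2])
print(arm.observe())
a=[cv2.imread('pics/%s0.png'%n) for n in('scene','top')]
E
```

```text
scene 401.69744760371566 [0.22047797 0.69366776 0.78932725] [ 0.35161918 -0.64661457 -0.67694428]
top 409.2182303825477 [0.37368577 0.09043576 1.08613943] [ 0.17290589 -0.01376749 -0.98484212]
{'clock': 0.1, 'joints': array([ 1.04236698,  0.43516622,  0.02495776,  1.57397229, -0.01161497,
        1.13404641, -0.07506836]), 'dq': array([-0.00195009, -0.00210781, -0.00092998, -0.00229802,  0.00025057,
        0.00065749, -0.00072873]), 'joint_efforts': array([ 2.92644741e-03, -6.69122243e+01,  9.87679884e-01, -3.15149796e+01,
       -6.05803519e-02,  3.73642927e-02,  3.72146337e-05]), 'position': array([ 0.25792494, -0.56874152,  0.19412837]), 'ee_rot': array([-3.06930699e+00, -6.63510664e-01,  6.49580004e-04]), 'force': array([-0.08070394,  0.25177981, -1.04976154]), 'ft_torque': array([ 0.05122128, -0.03080777, -0.01279768]), 'gripper_force': 0.0, 'width': 1.0045006275680668}
```

View pics/scene0.png

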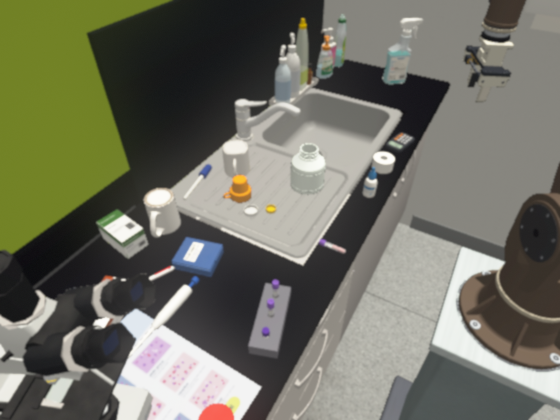

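View pics/top0.png

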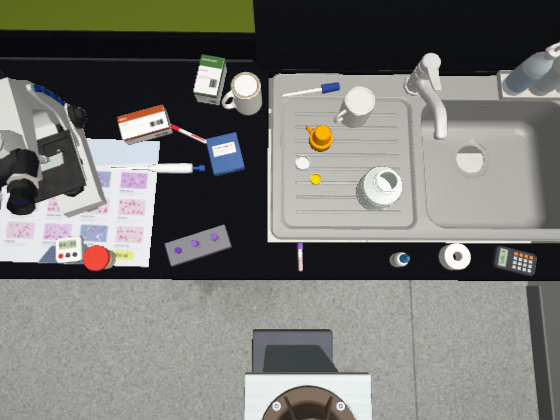

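The scene view shows the rack around (270,318) with purple caps at (275,285), (270,305), (265,331), and the jar mouth around (309,150). In the top view the caps are at (178,250), (195,243), (214,237) and the jar mouth is around (386,182). I'll enlarge these areas.

```bash
python3 - <<'E'
from h import *
s=cv2.imread('pics/scene0.png');t=cv2.imread('pics/top0.png')
def c(i,x,y,w,h): return cv2.resize(i[y:y+h,x:x+w],(400,300),interpolation=cv2.INTER_CUBIC)
cv2.imwrite('pics/crop.png',np.vstack([np.hstack([c(s,220,270,120,90),c(s,270,135,80,60)]),np.hstack([c(t,156,213,80,60),c(t,345,155,80,60)])]))
for f in('scene0','top0'):
    d=load(f); im=d['img'].astype(int); hsv=cv2.cvtColor(d['img'],cv2.COLOR_RGB2HSV)
    m=((hsv[...,0]>120)&(hsv[...,0]<145)&(hsv[...,1]>110)).astype(np.uint8)
    n,l,st,ce=cv2.connectedComponentsWithStats(m)
    for i in range(1,n):
        if st[i,4]>12: print(f,st[i],ce[i].round(1),back(d,*ce[i]).round(4))
E
```

```text
scene0 [272 280   7   7  29] [275.1 282.7] [0.4882 0.2372 0.0798]
scene0 [268 300   5   7  25] [270.3 302.8] [0.471 0.287 0.081]
scene0 [263 328   6   7  38] [265.5 331. ] [0.4572 0.3305 0.0469]
top0 [211 234   6   6  26] [213.7 236.7] [0.487  0.2358 0.0774]
top0 [192 240   6   6  27] [194.1 242.7] [0.4717 0.2832 0.0776]
top0 [297 243   6   6  36] [299.5 245.5] [0.4719 0.0195 0.0156]
top0 [175 247   6   6  30] [177.3 249.8] [0.4564 0.3303 0.0488]
```

View pics/crop.png

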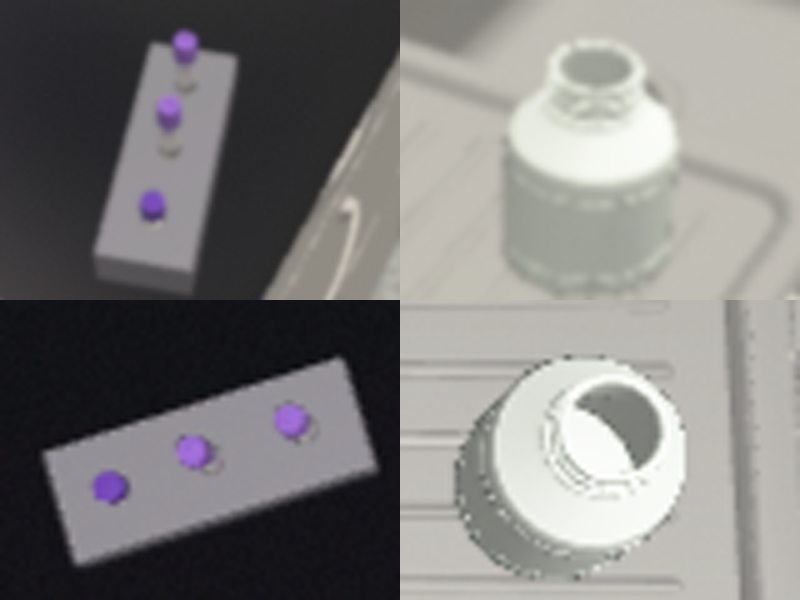

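The crop shows the vial as the low cap (top view about (178,250)). The two tubes are the tall caps at (194.6,243) and (214,236.6). The jar opening is centred at about (309.2,148.8) in the scene view and (387.4,181.4) in the top view.

```bash
python3 - <<'E'
from h import *
s,t=load('scene0'),load('top0')
for n,p,q in(('a',(275.5,281.1),(214,236.6)),('b',(270.7,301.2),(194.6,243)),('v',(265.6,329.4),(178,250.2)),('jar',(309.2,148.8),(387.4,181.4))):
    print(n,tri(s,p,t,q).round(4), back(t,*q,z=tri(s,p,t,q)[2]).round(4))
d=t
P=np.array([back(t,u,v) for u in range(355,415) for v in range(160,210) if t['depth'][v,u]>0])
print('jar depth z pct',np.percentile(P[:,2],[1,50,90,97,99,100]))
k=P[P[:,2]>np.percentile(P[:,2],99.5)-.008];print(len(k),k.min(0),k.max(0),k.mean(0))
P=np.array([back(s,u,v) for u in range(285,335) for v in range(140,165) if s['depth'][v,u]>0])
k=P[P[:,2]>np.percentile(P[:,2],99.5)-.008];print(len(k),k.min(0),k.max(0),k.mean(0))
for u,v in((168,225),(215,255),(375,220),(300,215)): print(back(t,u,v).round(4))
from scipy.spatial.transform import Rotation as Ro
print(Ro.from_rotvec(arm.observe()['ee_rot']).as_matrix().round(3))
E
```

```text
a [0.4876 0.2346 0.0823] [0.4866 0.2342 0.0823]
b [0.4718 0.2821 0.0793] [0.4709 0.2818 0.0793]
v [0.4565 0.3287 0.0503] [0.4553 0.3283 0.0503]
jar [ 0.6174 -0.1851  0.1324] [ 0.6166 -0.1853  0.1324]
jar depth z pct [-0.00840653  0.00744651  0.10450207  0.13098882  0.13292882  0.13686498]
137 [ 0.59166275 -0.21141988  0.12611872] [ 0.64578205 -0.15871055  0.13686498] [ 0.61904301 -0.18554949  0.13150492]
104 [ 0.59529101 -0.21528306  0.12743014] [ 0.64933304 -0.15791919  0.1365204 ] [ 0.62134894 -0.18477462  0.13181648]
[ 0.5267  0.3702 -0.0026]
[ 0.4472  0.2421 -0.0018]
[ 0.5438 -0.1866 -0.0045]
[ 0.5556  0.0167 -0.0006]
[[ 0.911  0.413 -0.001]
 [ 0.413 -0.911  0.001]
 [-0.    -0.001 -1.   ]]
```

Emit:
{"name": "jog_arm", "arguments": {"rows": [[[3,4,2],[0,0,6],1],[[6,9,4],[0,0,12],1],[[9,14,5],[0,0,18],1],[[12,19,5],[0,0,24],1],[[14,24,5],[0,0,30],1],[[16,29,5],[0,0,36],1],[[18,34,5],[0,0,42],1],[[19,39,5],[0,0,48],1]]}}

```text
clock: 1.1
position: [0.4487, -0.1773, 0.2446]
ee_rot: [-2.531, -1.86, -0.0]
force: [1.4, -0.4, 0.6]
width: 1.002
gripper_force: 0.0
```

Emit:
{"name": "jog_arm", "arguments": {"rows": [[[1,5,0],[0,0,6],1],[[2,11,0],[0,0,12],1],[[2,17,0],[0,0,18],1],[[3,23,0],[0,0,24],1],[[3,29,-1],[0,0,30],1],[[4,35,-3],[0,0,36],1],[[4,41.4,-7],[0,0,36],1],[[4,41.4,-9],[0,0,36],1]]}}

```text
clock: 2.1
position: [0.4868, 0.2391, 0.1536]
ee_rot: [-1.83, -2.551, -0.002]
force: [0.2, -0.9, 0.7]
width: 0.998
gripper_force: 0.0
```

```bash
python3 - <<'E'
from h import *
from scipy.spatial.transform import Rotation as Ro
d=shot('scene','s1');o=arm.observe();print(o['position'],o['joints'].round(2));M=Ro.from_rotvec(o['ee_rot']).as_matrix();print(M.round(3),o['clock'])
t=shot('top','t1')
cv2.imwrite('pics/c1.png',np.hstack([cv2.resize(d['img'][230:380,180:330,::-1],(400,400)),cv2.resize(t['img'][170:290,140:260,::-1],(400,400))]))
E
```

```text
[0.48526394 0.23765903 0.15021639] [-0.08  0.42 -0.63  1.79  0.28  1.02 -0.5 ]
[[-0.32   0.947 -0.005]
 [ 0.947  0.32  -0.   ]
 [ 0.001 -0.005 -1.   ]] 2.15
```

View pics/c1.png

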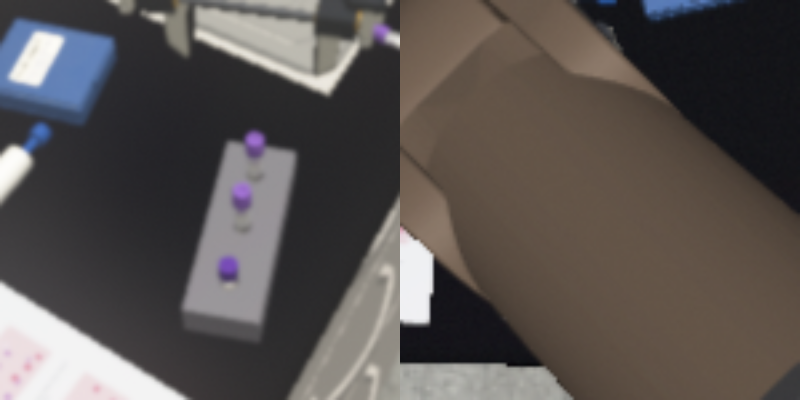

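The wrist covers the top view, but the scene view shows the fingers open above the rack, with the caps untouched below. The closing line is square to the row, so I'm descending.

Emit:
{"name": "jog_arm", "arguments": {"rows": [[[0,0,-3],[0,0,0],1],[[0,0,-6],[0,0,0],1],[[0,0,-8],[0,0,0],1],[[0,0,-9],[0,0,0],1],[[0,0,-10],[0,0,0],1],[[0,0,-10],[0,0,0],1]], "newtons": 12}}

```text
clock: 2.95
position: [0.4882, 0.2344, 0.0549]
ee_rot: [1.838, 2.547, -0.0]
force: [0.4, 0.3, 0.1]
width: 1.0
gripper_force: 0.0
```

```bash
python3 - <<'E'
from h import *
d=shot('scene','s2');print(arm.observe()['position'])
cv2.imwrite('pics/c2.png',cv2.resize(d['img'][230:380,180:380,::-1],(800,600),interpolation=cv2.INTER_CUBIC))
E
```

```text
[0.48840305 0.2347209  0.05523498]
```

View pics/c2.png

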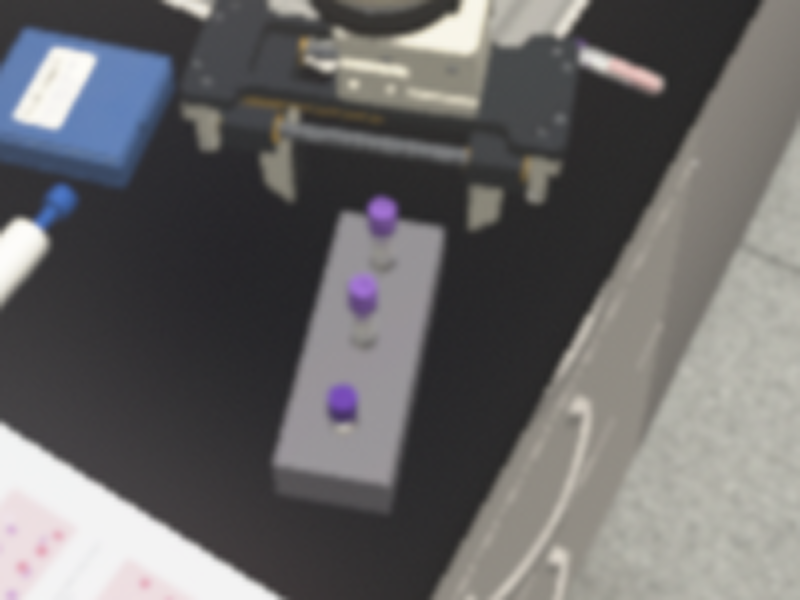

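The fingertips are at about (285,195) and (480,225), either side of the cap at (382,215). That's centred, so I'm closing.

Emit:
{"name": "jog_arm", "arguments": {"rows": [[[0,0,0],[0,0,0],0.5],[[0,0,0],[0,0,0],0.1],[[0,0,0],[0,0,0],0],[[0,0,0],[0,0,0],0],[[0,0,0],[0,0,0],0],[[0,0,0],[0,0,0],0],[[0,0,0],[0,0,0],0],[[0,0,0],[0,0,0],0]], "newtons": 12}}

```text
clock: 4.0
position: [0.4882, 0.2348, 0.0549]
ee_rot: [1.838, 2.548, 0.0]
force: [0.4, 0.4, 0.6]
width: 0.181
gripper_force: 0.0
```

Emit:
{"name": "jog_arm", "arguments": {"rows": [[[0,0,0],[0,0,0],0],[[0,0,0],[0,0,0],0],[[0,0,0],[0,0,0],0]], "newtons": 12}}

```text
clock: 4.38
position: [0.4881, 0.2348, 0.0548]
ee_rot: [1.838, 2.548, -0.0]
force: [1.1, 0.4, -0.8]
width: 0.006
gripper_force: 0.0
```

```bash
python3 - <<'E'
from h import *
d=shot('scene','s3');o=arm.observe();print(o['position'],o['width'],o['gripper_force'])
cv2.imwrite('pics/c3.png',cv2.resize(d['img'][250:350,210:343,::-1],(798,600),interpolation=cv2.INTER_CUBIC))
E
```

```text
[0.48813429 0.23479277 0.05485827] 0.0059184358383916995 0.0
```

View pics/c3.png

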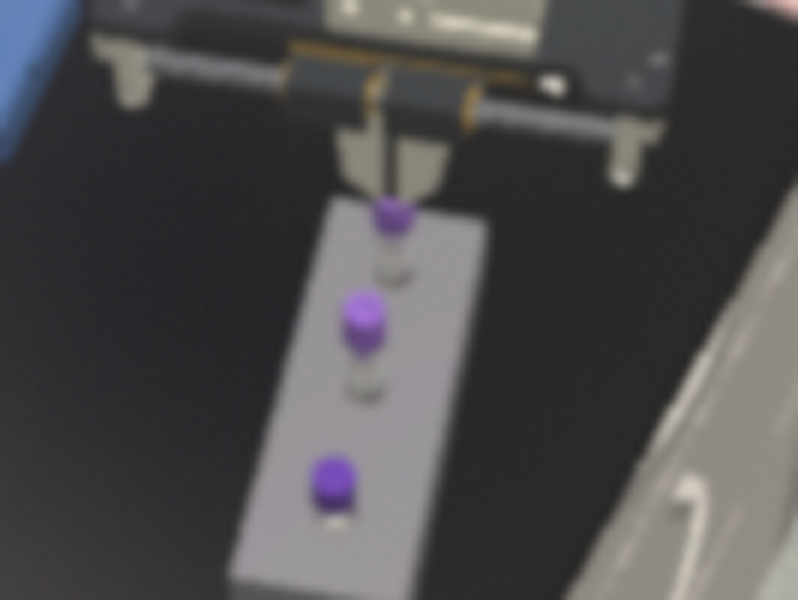

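The fingers have shut on nothing. Their tips show at about crop (390,200), beyond the cap at (393,215). I'll compare the fingers' depth with the reported TCP.

```bash
python3 - <<'E'
from h import *
d=load('s3');p=np.array([[.4881,.2348,.0549],[.4881,.2348,.0739],[.4876,.2346,.080]])
print((cv2.projectPoints(p,np.array(d['rvec'],float),np.array(d['tvec'],float),np.array([[d['fx'],0,d['cx']],[0,d['fy'],d['cy']],[0,0,1]]),None)[0][:,0]-[210,250])*6)
for v in range(272,292,2): print(v,[ (u,back(d,u,v).round(3).tolist()) for u in (271,273,275,277,281)])
E
```

```text
[[394.40388548 232.59761113]
 [394.16160128 201.30212293]
 [395.55802277 191.21945141]]
272 [(271, [0.494, 0.244, 0.121]), (273, [0.489, 0.244, 0.124]), (275, [0.472, 0.265, 0.158]), (277, [0.468, 0.264, 0.159]), (281, [0.46, 0.261, 0.161])]
274 [(271, [0.493, 0.246, 0.117]), (273, [0.488, 0.245, 0.119]), (275, [0.485, 0.243, 0.118]), (277, [0.482, 0.24, 0.117]), (281, [0.472, 0.24, 0.123])]
276 [(271, [0.492, 0.248, 0.113]), (273, [0.49, 0.243, 0.109]), (275, [0.486, 0.242, 0.11]), (277, [0.48, 0.243, 0.114]), (281, [0.473, 0.239, 0.115])]
278 [(271, [0.493, 0.246, 0.103]), (273, [0.489, 0.244, 0.103]), (275, [0.485, 0.243, 0.104]), (277, [0.481, 0.241, 0.105]), (281, [0.473, 0.239, 0.109])]
280 [(271, [0.493, 0.246, 0.095]), (273, [0.49, 0.243, 0.095]), (275, [0.486, 0.242, 0.096]), (277, [0.481, 0.241, 0.099]), (281, [0.473, 0.238, 0.1])]
282 [(271, [0.528, 0.19, 0.001]), (273, [0.489, 0.245, 0.091]), (275, [0.485, 0.243, 0.09]), (277, [0.481, 0.241, 0.091]), (281, [0.507, 0.177, -0.0])]
284 [(271, [0.498, 0.239, 0.071]), (273, [0.49, 0.242, 0.08]), (275, [0.486, 0.241, 0.081]), (277, [0.483, 0.238, 0.079]), (281, [0.503, 0.184, 0.002])]
286 [(271, [0.497, 0.239, 0.064]), (273, [0.49, 0.244, 0.074]), (275, [0.486, 0.242, 0.075]), (277, [0.483, 0.237, 0.071]), (281, [0.49, 0.207, 0.03])]
288 [(271, [0.508, 0.223, 0.03]), (273, [0.489, 0.245, 0.069]), (275, [0.487, 0.24, 0.065]), (277, [0.486, 0.234, 0.058]), (281, [0.487, 0.212, 0.031])]
290 [(271, [0.505, 0.228, 0.031]), (273, [0.492, 0.241, 0.055]), (275, [0.487, 0.24, 0.057]), (277, [0.484, 0.236, 0.054]), (281, [0.485, 0.217, 0.031])]
```

The finger depth ends near z≈0.085, although the TCP reads 0.055, so the true tips look about 30 mm high. I'll check this in the open-finger shots as well.

```bash
python3 - <<'E'
from h import *
for f in('s2','s3','s1'):
    d=load(f);R=cv2.Rodrigues(np.array(d['rvec'],float))[0];t=np.array(d['tvec'],float).ravel()
    v,u=np.mgrid[0:420,0:560];z=d['depth'];X=np.stack([(u-d['cx'])/d['fx']*z,(v-d['cy'])/d['fy']*z,z],-1)
    W=(X-t)@R
    rel=W-np.array([.4881,.2348,0]); y=rel@np.array([.947,.32,0]); x=rel@np.array([-.32,.947,0])
    hsv=cv2.cvtColor(d['img'],cv2.COLOR_RGB2HSV)
    m=(abs(x)<.03)&(z>0)&(W[...,2]>.04)&(W[...,2]<.24)&~((hsv[...,0]>115)&(hsv[...,0]<150)&(hsv[...,1]>70))&((abs(y)>.03) if f!='s3' else (abs(y)<.03))
    for s in(-1,1):
        k=m&(y*s>0); q=W[k]; o=np.argsort(q[:,2])[:8]
        print(f,s,k.sum(),[(round(float(a),3),round(float(b),3),round(float(c),3)) for a,b,c in zip(x[k][o],y[k][o],q[o][:,2])])
E
```

```text
s2 -1 4707 [(-0.003, -0.589, 0.04), (-0.003, -0.489, 0.04), (-0.008, -0.48, 0.04), (0.002, -0.5, 0.04), (-0.025, -0.467, 0.04), (0.012, -0.532, 0.04), (-0.007, -0.484, 0.04), (0.012, -0.544, 0.04)]
s2 1 3321 [(-0.007, 0.549, 0.04), (-0.029, 0.541, 0.04), (-0.001, 0.547, 0.04), (-0.014, 0.547, 0.04), (0.007, 0.555, 0.04), (-0.025, 0.541, 0.041), (-0.018, 0.544, 0.041), (0.017, 0.556, 0.041)]
s3 -1 417 [(0.001, -0.003, 0.041), (0.004, -0.001, 0.042), (0.004, -0.001, 0.044), (0.002, -0.003, 0.046), (-0.0, -0.003, 0.047), (0.004, -0.001, 0.048), (0.003, -0.001, 0.052), (0.002, -0.001, 0.053)]
s3 1 402 [(0.004, 0.003, 0.041), (0.003, 0.006, 0.042), (0.005, 0.001, 0.042), (0.006, 0.005, 0.042), (0.004, 0.001, 0.044), (0.005, 0.003, 0.046), (0.004, 0.003, 0.048), (0.005, 0.005, 0.048)]
s1 -1 3988 [(0.007, -0.501, 0.04), (-0.023, -0.469, 0.04), (-0.021, -0.473, 0.04), (0.025, -0.501, 0.04), (0.011, -0.525, 0.04), (0.003, -0.496, 0.04), (-0.003, -0.588, 0.04), (0.013, -0.505, 0.04)]
s1 1 2524 [(-0.011, 0.546, 0.04), (0.003, 0.552, 0.041), (-0.021, 0.544, 0.041), (0.017, 0.556, 0.041), (-0.014, 0.547, 0.041), (-0.007, 0.55, 0.041), (0.024, 0.559, 0.041), (-0.017, 0.544, 0.041)]
```

Limiting the search to near the hand.

```bash
python3 - <<'E'
from h import *
for f,lo,hi in(('s2',.035,.09),('s1',.035,.09),('s3',.009,.03)):
    d=load(f);R=cv2.Rodrigues(np.array(d['rvec'],float))[0];t=np.array(d['tvec'],float).ravel()
    v,u=np.mgrid[0:420,0:560];z=d['depth'];X=np.stack([(u-d['cx'])/d['fx']*z,(v-d['cy'])/d['fy']*z,z],-1)
    W=(X-t)@R
    rel=W-np.array([.4881,.2348,0]); y=rel@np.array([.947,.32,0]); x=rel@np.array([-.32,.947,0])
    for s in(-1,1):
        k=(abs(x)<.03)&(z>0)&(W[...,2]>.045)&(W[...,2]<.3)&(y*s>lo)&(y*s<hi); o=np.argsort(W[k][:,2])[:10]
        print(f,s,k.sum(),np.c_[x[k],y[k],W[k][:,2]][o].round(3).tolist())
E
```

```text
s2 -1 1023 [[0.008, -0.048, 0.088], [0.009, -0.05, 0.089], [0.008, -0.046, 0.091], [0.008, -0.048, 0.091], [0.007, -0.05, 0.091], [0.009, -0.052, 0.093], [0.008, -0.054, 0.093], [0.008, -0.045, 0.094], [0.007, -0.05, 0.095], [0.007, -0.045, 0.097]]
s2 1 870 [[0.006, 0.049, 0.086], [-0.01, 0.048, 0.087], [0.002, 0.047, 0.088], [0.0, 0.048, 0.089], [0.009, 0.05, 0.089], [0.007, 0.05, 0.09], [0.007, 0.048, 0.091], [0.005, 0.049, 0.092], [0.009, 0.054, 0.092], [-0.0, 0.048, 0.092]]
s1 -1 784 [[0.012, -0.047, 0.184], [0.013, -0.045, 0.188], [0.012, -0.051, 0.188], [0.012, -0.045, 0.189], [0.014, -0.048, 0.19], [0.014, -0.049, 0.19], [0.011, -0.045, 0.191], [0.013, -0.049, 0.192], [0.014, -0.047, 0.192], [0.014, -0.051, 0.193]]
s1 1 954 [[0.011, 0.051, 0.186], [0.001, 0.048, 0.187], [0.013, 0.049, 0.188], [0.014, 0.053, 0.188], [0.01, 0.047, 0.188], [0.009, 0.047, 0.19], [0.013, 0.049, 0.191], [-0.001, 0.048, 0.191], [0.013, 0.05, 0.191], [0.012, 0.055, 0.191]]
s3 -1 388 [[0.008, -0.011, 0.096], [0.01, -0.014, 0.1], [0.008, -0.013, 0.1], [0.008, -0.011, 0.1], [0.01, -0.009, 0.101], [0.008, -0.015, 0.101], [0.008, -0.013, 0.103], [0.009, -0.011, 0.104], [0.009, -0.009, 0.104], [-0.001, -0.016, 0.107]]
s3 1 278 [[0.001, 0.01, 0.064], [0.001, 0.01, 0.068], [0.001, 0.01, 0.071], [0.01, 0.01, 0.093], [0.009, 0.013, 0.095], [0.009, 0.011, 0.095], [0.007, 0.013, 0.096], [0.009, 0.015, 0.097], [0.008, 0.011, 0.098], [0.006, 0.015, 0.098]]
```

In all three shots the fingertips sit about 31 mm above the reported TCP, while x and y agree. So the true tip z is the reported z plus 0.031. I'll open and go 3 cm lower, watching the force.

Emit:
{"name": "jog_arm", "arguments": {"rows": [[[0,0,0.5],[0,0,0],0.55],[[0,0,0.5],[0,0,0],0.55],[[0,0,0.5],[0,0,0],0.55],[[0,0,0.5],[0,0,0],0.55],[[0,0,0.5],[0,0,0],0.55],[[0,0,0.5],[0,0,0],0.55],[[0,0,0],[0,0,0],0.55]]}}

```text
clock: 5.3
position: [0.4884, 0.2349, 0.0549]
ee_rot: [1.838, 2.548, 0.001]
force: [0.3, -0.4, 0.9]
width: 0.55
gripper_force: 0.0
```

Emit:
{"name": "jog_arm", "arguments": {"rows": [[[0,0,-0.8],[0,0,0],0.55],[[0,0,-1.6],[0,0,0],0.55],[[0,0,-2.4],[0,0,0],0.55],[[0,0,-3.1],[0,0,0],0.55],[[0,0,-3.1],[0,0,0],0.55]]}}

```text
clock: 5.92
position: [0.4877, 0.2346, 0.0232]
ee_rot: [-1.837, -2.548, 0.002]
force: [0.5, -0.4, -0.2]
width: 0.548
gripper_force: 0.0
```

Emit:
{"name": "jog_arm", "arguments": {"rows": [[[0,0,0],[0,0,0],0],[[0,0,0],[0,0,0],0],[[0,0,0],[0,0,0],0],[[0,0,0],[0,0,0],0],[[0,0,0],[0,0,0],0],[[0,0,0],[0,0,0],0],[[0,0,0],[0,0,0],0]], "newtons": 12}}

```text
clock: 6.8
position: [0.4882, 0.2348, 0.0239]
ee_rot: [1.838, 2.548, 0.0]
force: [-0.7, -0.3, 1.3]
width: 0.167
gripper_force: 12.0
```

Gripped, with a width of about 15.4 mm. Lifting straight up.

Emit:
{"name": "jog_arm", "arguments": {"rows": [[[0,0,1.5],[0,0,0],0],[[0,0,3],[0,0,0],0],[[0,0,6],[0,0,0],0],[[0,0,10],[0,0,0],0],[[0,0,14],[0,0,0],0],[[0,0,17],[0,0,0],0],[[0,0,17],[0,0,0],0]], "newtons": 12}}

```text
clock: 7.68
position: [0.4893, 0.2359, 0.1973]
ee_rot: [1.836, 2.546, 0.007]
force: [1.1, -0.0, -0.2]
width: 0.169
gripper_force: 12.0
```

Emit:
{"name": "jog_arm", "arguments": {"rows": [[[1,-4,0],[0,0,0],0],[[3,-10,0],[0,0,0],0],[[5,-16,0],[0,0,0],0],[[7,-22,0],[0,0,0],0],[[9,-28,0],[0,0,0],0],[[11,-34,0],[0,0,0],0],[[12.5,-39,0],[0,0,0],0],[[13.1,-42,0],[0,0,0],0]]}}

```text
clock: 8.68
position: [0.6186, -0.1892, 0.1928]
ee_rot: [-1.842, -2.544, 0.002]
force: [0.2, 0.8, 0.4]
width: 0.168
gripper_force: 12.0
```

Emit:
{"name": "jog_arm", "arguments": {"rows": [[[0,0,0],[0,0,0],0],[[0,0,0],[0,0,0],0],[[0,0,0],[0,0,0],0]]}}

```text
clock: 9.05
position: [0.619, -0.1834, 0.194]
ee_rot: [-1.835, -2.55, -0.001]
force: [0.6, -0.5, 0.5]
width: 0.17
gripper_force: 12.0
```

```bash
cat > look.py <<'E'
from h import *
import sys
f=sys.argv[1]
d=shot('scene','s'+f);t=shot('top','t'+f);print(arm.observe()['position'])
cv2.imwrite('pics/c%s.png'%f,np.hstack([cv2.resize(d['img'][60:210,230:380,::-1],(400,400),interpolation=cv2.INTER_CUBIC),cv2.resize(t['img'][100:250,310:460,::-1],(400,400),interpolation=cv2.INTER_CUBIC)]))
E
python3 look.py 4
```

```text
[ 0.61913493 -0.18391812  0.19407547]
```

View pics/c4.png

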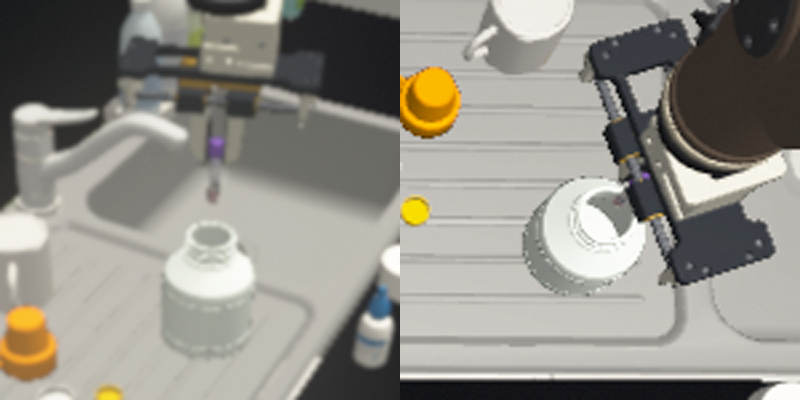

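The tube hangs above the jar. Its lower end is at scene (309.5,134.3) and top (392.1,174.6). I'll triangulate that.

```bash
python3 - <<'E'
from h import *
s,t=load('s4'),load('t4')
print('tube end',tri(s,(309.5,134.3),t,(392.1,174.6)).round(4))
c=lambda x,y,ox,oy:(ox+x*.375,oy+y*.375)
print('jar',tri(s,c(212,236,230,60),t,c(205,214,310,100)).round(4))
# rim fit from depth: points z within 6mm of rim, circle fit in both views
from scipy.optimize import least_squares
for d,(u0,u1,v0,v1) in((load('scene0'),(285,335,135,170)),(load('top0'),(355,420,155,215))):
    P=np.array([back(d,u,v) for u in range(u0,u1) for v in range(v0,v1) if d['depth'][v,u]>0]);k=P[(P[:,2]>.128)&(P[:,2]<.137)]
    r=least_squares(lambda q:np.hypot(k[:,0]-q[0],k[:,1]-q[1])-.025,[.618,-.185],loss='soft_l1',f_scale=.002);print(len(k),r.x.round(4))
E
```

```text
tube end [ 0.6196 -0.1826  0.182 ]
jar [ 0.6179 -0.1838  0.1346]
93 [ 0.6221 -0.1858]
129 [ 0.6194 -0.1854]
```

The tube end is at (0.620,-0.183,0.182) and the mouth at (0.619,-0.185,0.134), so they line up to about 2 mm. I'm lowering the end 3 cm into the neck and releasing, with the fingertips staying above the rim.

Emit:
{"name": "jog_arm", "arguments": {"rows": [[[0,-0.1,-3],[0,0,0],0],[[0,-0.1,-5],[0,0,0],0],[[0,-0.1,-6.5],[0,0,0],0],[[0,-0.1,-7.7],[0,0,0],0],[[0,-0.1,-7.7],[0,0,0],0],[[0,-0.1,-7.7],[0,0,0],0]]}}

```text
clock: 9.9
position: [0.6196, -0.1862, 0.1175]
ee_rot: [1.837, 2.547, 0.001]
force: [0.5, -0.3, 0.7]
width: 0.168
gripper_force: 12.0
```

Emit:
{"name": "jog_arm", "arguments": {"rows": [[[0,0,0],[0,0,0],0.5],[[0,0,0],[0,0,0],0.5],[[0,0,0],[0,0,0],0.5],[[0,0,0],[0,0,0],0.5],[[0,0,0],[0,0,0],0.5],[[0,0,0],[0,0,0],0.5],[[0,0,4],[0,0,0],0.55],[[0,0,7.7],[0,0,0],0.55]]}}

```text
clock: 10.9
position: [0.6189, -0.1861, 0.1946]
ee_rot: [-1.837, -2.547, 0.0]
force: [0.4, 0.6, -0.3]
width: 0.547
gripper_force: 0.0
```

Emit:
{"name": "jog_arm", "arguments": {"rows": [[[-1,5,0],[0,0,0],0.55],[[-3,11,0],[0,0,0],0.55],[[-5,17,0],[0,0,0],0.55],[[-7,23,0],[0,0,0],0.55],[[-9,29,0],[0,0,0],0.55],[[-11,35,0],[0,0,0],0.55],[[-13,41,0],[0,0,0],0.55],[[-14.7,46.8,-3],[0,0,0],0.55]]}}

```text
clock: 11.9
position: [0.4748, 0.277, 0.1693]
ee_rot: [1.836, 2.547, 0.007]
force: [0.9, 0.2, -0.0]
width: 0.551
gripper_force: 0.0
```

```bash
python3 - <<'E'
from h import *
d=shot('scene','s5');t=shot('top','t5');print(arm.observe()['position'])
c=lambda i,x,y,w,h:cv2.resize(i[y:y+h,x:x+w,::-1],(400,300),interpolation=cv2.INTER_CUBIC)
cv2.imwrite('pics/c5.png',np.vstack([np.hstack([c(d['img'],200,240,160,120),c(d['img'],270,125,80,60)]),np.hstack([c(t['img'],146,203,120,90),c(t['img'],345,150,80,60)])]))
E
```

```text
[0.46971827 0.28060738 0.16624466]
```

View pics/c5.png

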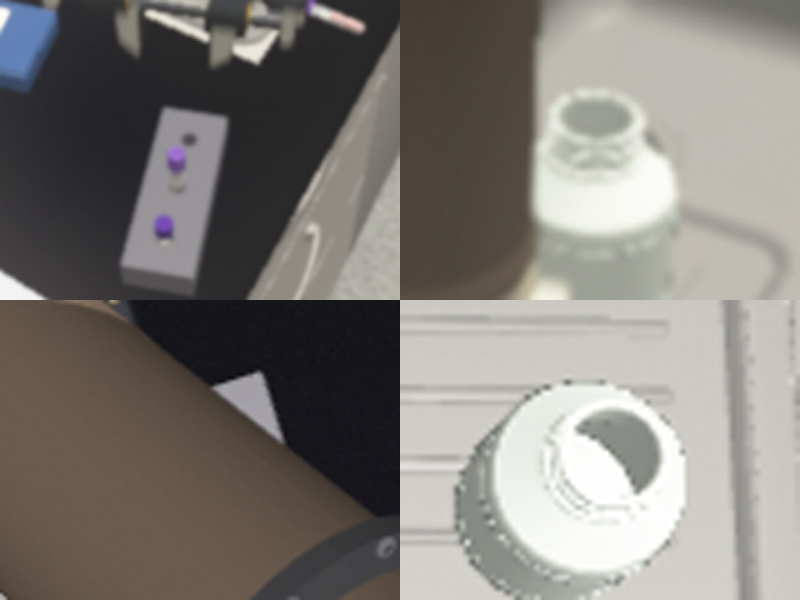

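The first hole is empty, and nothing shows on the board or sticks out of the jar's neck, so tube 1 is inside the jar. Tube 2 (scene crop (177,158)) and the vial are still standing. Now the second tube.

Emit:
{"name": "jog_arm", "arguments": {"rows": [[[0,0,-3],[0,0,0],0.55],[[0,0,-6],[0,0,0],0.55],[[0,0,-8],[0,0,0],0.55],[[0,0,-10],[0,0,0],0.55],[[0,0,-12],[0,0,0],0.55],[[0,0,-13],[0,0,0],0.55],[[0,0,-14],[0,0,0],0.55],[[0,0,-14],[0,0,0],0.55]]}}

```text
clock: 13.0
position: [0.4743, 0.2737, 0.0273]
ee_rot: [-1.838, -2.548, 0.001]
force: [-0.3, 0.6, 0.2]
width: 0.548
gripper_force: 0.0
```

Emit:
{"name": "jog_arm", "arguments": {"rows": [[[0,0,0],[0,0,0],0],[[0,0,0],[0,0,0],0],[[0,0,0],[0,0,0],0],[[0,0,0],[0,0,0],0],[[0,0,0],[0,0,0],0],[[0,0,0],[0,0,0],0],[[0,0,0],[0,0,0],0]], "newtons": 12}}

```text
clock: 13.88
position: [0.4745, 0.274, 0.0277]
ee_rot: [1.838, 2.548, 0.0]
force: [-0.0, -0.5, 1.8]
width: 0.165
gripper_force: 12.0
```

It gripped, but 8 mm off along the row because the last transit row fell short. I'll reopen, recentre and grip again.

Emit:
{"name": "jog_arm", "arguments": {"rows": [[[0,0,0],[0,0,0],0.55],[[0,0,0],[0,0,0],0.55],[[0,0,0],[0,0,0],0.55],[[0,0,0],[0,0,0],0.55],[[-0.1,0.4,-0.2],[0,0,0],0.55],[[-0.25,0.8,-0.35],[0,0,0],0.55],[[-0.25,0.8,-0.35],[0,0,0],0.55]]}}

```text
clock: 14.75
position: [0.4715, 0.2825, 0.024]
ee_rot: [-1.836, -2.549, 0.0]
force: [0.6, -0.6, -0.3]
width: 0.548
gripper_force: 0.0
```

Emit:
{"name": "jog_arm", "arguments": {"rows": [[[0,0,0],[0,0,0],0],[[0,0,0],[0,0,0],0],[[0,0,0],[0,0,0],0],[[0,0,0],[0,0,0],0],[[0,0,0],[0,0,0],0],[[0,0,0],[0,0,0],0],[[0,0,0],[0,0,0],0]], "newtons": 12}}

```text
clock: 15.62
position: [0.472, 0.282, 0.0241]
ee_rot: [1.838, 2.548, 0.0]
force: [-0.1, -0.6, 0.0]
width: 0.165
gripper_force: 12.0
```

Emit:
{"name": "jog_arm", "arguments": {"rows": [[[0,0,1.5],[0,0,0],0],[[0,0,3],[0,0,0],0],[[0,0,6],[0,0,0],0],[[0,0,10],[0,0,0],0],[[0,0,14],[0,0,0],0],[[0,0,17],[0,0,0],0],[[0,0,17],[0,0,0],0]]}}

```text
clock: 16.5
position: [0.4728, 0.2832, 0.1976]
ee_rot: [1.836, 2.546, 0.008]
force: [-0.8, 0.6, -0.3]
width: 0.169
gripper_force: 12.0
```

Emit:
{"name": "jog_arm", "arguments": {"rows": [[[1,-3,0],[0,0,0],0],[[3,-8,0],[0,0,0],0],[[4,-13,0],[0,0,0],0],[[6,-18,0],[0,0,0],0],[[7,-23,0],[0,0,0],0],[[9,-28,0],[0,0,0],0],[[10,-32,0],[0,0,0],0],[[10,-32,0],[0,0,0],0]]}}

```text
clock: 17.5
position: [0.5717, -0.0427, 0.1931]
ee_rot: [-1.846, -2.542, 0.004]
force: [0.2, 0.6, -0.3]
width: 0.172
gripper_force: 12.0
```

Emit:
{"name": "jog_arm", "arguments": {"rows": [[[1.5,-5,0],[0,0,0],0],[[3,-10,0],[0,0,0],0],[[4.7,-14.8,0],[0,0,0],0],[[4.7,-14.8,0],[0,0,0],0],[[4.7,-14.8,0],[0,0,0],0],[[4.7,-14.8,0],[0,0,0],0]]}}

```text
clock: 18.25
position: [0.6188, -0.1837, 0.1943]
ee_rot: [-1.834, -2.55, -0.001]
force: [0.4, -0.2, -0.4]
width: 0.167
gripper_force: 12.0
```

```bash
python3 look.py 6
```

```text
[ 0.6188923  -0.18437732  0.19439181]
```

View pics/c6.png

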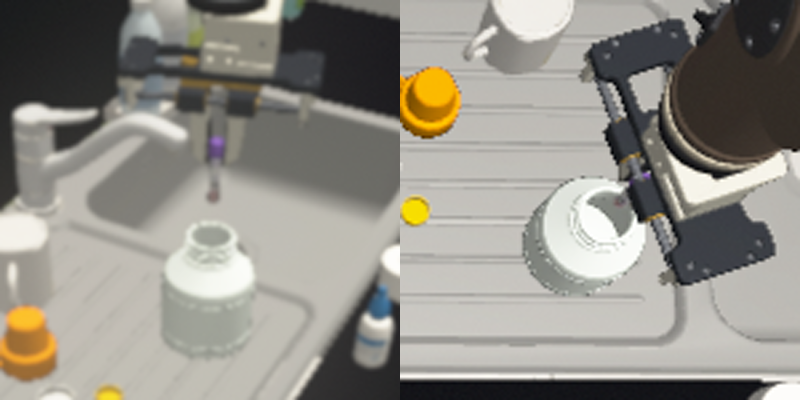

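Tube 2 hangs in the same place as tube 1 did: its lower end is at scene crop (213,197) and top crop (619,199). Same drop again.

Emit:
{"name": "jog_arm", "arguments": {"rows": [[[0,-0.1,-3],[0,0,0],0],[[0,-0.1,-5],[0,0,0],0],[[0,-0.1,-6.5],[0,0,0],0],[[0,-0.1,-7.7],[0,0,0],0],[[0,-0.1,-7.7],[0,0,0],0],[[0,-0.1,-7.7],[0,0,0],0]]}}

```text
clock: 19.1
position: [0.6195, -0.187, 0.1178]
ee_rot: [1.837, 2.547, 0.001]
force: [-0.2, 0.6, -0.0]
width: 0.166
gripper_force: 12.0
```

Emit:
{"name": "jog_arm", "arguments": {"rows": [[[0,0,0],[0,0,0],0.5],[[0,0,0],[0,0,0],0.5],[[0,0,0],[0,0,0],0.5],[[0,0,0],[0,0,0],0.5],[[0,0,0],[0,0,0],0.5],[[0,0,0],[0,0,0],0.5],[[0,0,4],[0,0,0],0.55],[[0,0,8],[0,0,0],0.55]]}}

```text
clock: 20.1
position: [0.6186, -0.1869, 0.1977]
ee_rot: [-1.837, -2.547, 0.0]
force: [0.2, 0.6, -0.3]
width: 0.547
gripper_force: 0.0
```

Emit:
{"name": "jog_arm", "arguments": {"rows": [[[-3,5,0],[0,0,0],0.55],[[-6,10,0],[0,0,0],0.55],[[-9,15,0],[0,0,0],0.55],[[-12,19,0],[0,0,0],0.55],[[-15,19,0],[0,0,0],0.55],[[-15,19,0],[0,0,0],0.55],[[-15,19,0],[0,0,0],0.55],[[-15,19,0],[0,0,0],0.55]]}}

```text
clock: 21.1
position: [0.4698, 0.0026, 0.1971]
ee_rot: [1.839, 2.547, 0.001]
force: [-0.7, -0.0, 0.5]
width: 0.551
gripper_force: 0.0
```

```bash
python3 - <<'E'
from h import *
d=shot('scene','s7');t=shot('top','t7');print(arm.observe()['position'])
c=lambda i,x,y,w,h:cv2.resize(i[y:y+h,x:x+w,::-1],(400,300),interpolation=cv2.INTER_CUBIC)
cv2.imwrite('pics/c7.png',np.vstack([np.hstack([c(d['img'],200,240,160,120),c(d['img'],250,105,120,90)]),np.hstack([c(t['img'],146,203,120,90),c(t['img'],325,140,120,90)])]))
E
```

```text
[0.46952744 0.00273262 0.19696199]
```

View pics/c7.png

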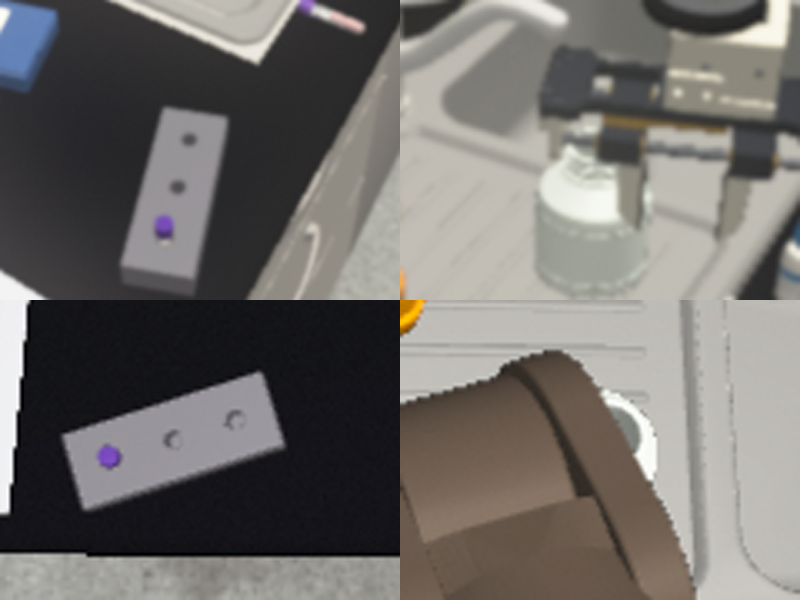

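Both tube holes are empty, the vial is standing at top crop (109,456), the fingers are empty and clear, and nothing sticks out of the visible part of the neck. The arm hides part of the jar. A 74 mm tube released with its end inside the neck can't reach back out of a 130 mm deep jar, so I'm handing in.

```bash
python3 -c "
from cell import arm
print(arm.sign_off())"
```

```text
the job is handed in; nothing more can be done
None
```

I dropped both long tubes, one after the other, through the jar's neck and left the short vial standing in the rack; I handed the job in at about 21 s, though the arm partly hid the jar in my last pictures, so I did not see the second tube inside it.

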